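Dry-fit two plaster finials

ROBOT

A 6-joint arm with a two-finger parallel gripper is mounted at the origin on the work surface. World frame = base frame: x ahead of the robot, y to its left, z up, the work surface at z = 0. Lengths are in m, angles in rad, forces in N, time in s.
With the tool pointing down it reaches from about 0.275 to 0.75 m from the base axis. Payload 10.2 kg.
Tool frame: the origin (TCP) lies between the finger pads; the fingertips stand 25 mm ahead of it and the grasp point (between the pads) lies 6 mm ahead of it; x points along the fingers, y is the direction in which the jaws open and shut, and the axes are right-handed (so a half turn about x gives the same grasp; the last joint's range is limited). The gripper opens to 88 mm and grips with 3 to 60 N. Pads are 18 mm wide; open, the fingers measure 123 mm over their backs; the gripper's body (75 mm by 187 mm) begins 45 mm behind the grasp point.
Start: joints at [-1.459, 0.313, 1.498, -0, 1.331, -0.223], TCP at [0.172, -0.496, 0.264] pointing down, gripper open.
Joint ranges: [-2.94, 2.94], [-0.97, 2.17], [0.19, 2.56], [-1.23, 4.37], [0.02, 3.11], [-2.88, 2.88]. Speed limits (rad/s): [2.39, 2.39, 3.01, 3.14, 3.14, 3.14].

INTERFACE

Orientations are given as [roll, pitch, yaw] about the fixed x, y, z axes, in that order (R = Rz(yaw) Ry(pitch) Rx(roll)).
In Python, from bench import arm gives the robot as it stands.
- The arm moves only by the tool apply_moves, never from a script. Its argument "motion" is a list of rows, each a list of 7 numbers: the shift along the world's x, y, z in mm, then the turn, a rotation vector about the world's x, y, z in degrees, then the finger opening in mm, from 0 to 88.1. In form: [[tx, ty, tz, rx, ry, rz, hand], ...]. A call has 1 to 20 rows; each row is the pose to reach, as a shift and turn from the pose commanded when the call began; what a row does not reach only later rows make up. A row lasts 1/10 s, in which the tool goes at most 50 mm and 8.59 degrees, less where a joint would pass 70% of its speed; a pose out of reach is approached as far as the arm can. A call with a gripper value outside its range is refused whole. The fingers move at their own pace and stop on an object; "grip_force" is the grip in N (left out, the last holds). Time passes only in rows, so rows that repeat a pose let the fingers close. It gives the time, the measured TCP pose, the force and the opening at its end, in the units of the state.
- arm.observe(): the state, without advancing time (a new reading comes with each control period).
- arm.snapshot(name): name is "side" or "top" or "wrist"; returns (picture, depth): 480x640x3 uint8, red, green, blue; 480x640 float32, m along the optical axis (not along the pixel's ray), 0 where there is no reading.
- arm.calibration(name): a dict with "intrinsics" (3x3 intrinsics, pixels), "distortion" ([k1, k2, p1, p2, k3] as OpenCV has them; the pictures are not rectified), "R" (3x3) and "t" (3): a world point X has camera coordinates R X + t. Camera axes: x right, y down, z forward; pixel columns grow to the right and rows downward; lengths in m; the calibration is good to about 2 mm. A picture is of the moment at which its call begins: read the wrist's pose just before it. calibration takes no time and is no camera call; for the wrist camera it gives the pose at the moment of the call.
- arm.sign_off(): hands the job in, once; it reports no verdict.
The state is a dict: "clock": time; "joint_pos": joint angles; "qd": joint speeds; "joint_torque": joint torques, N m; "position": TCP position; "eef_rot": TCP orientation; "wrist_force": force on the tool from outside, world axes, zero at the start; "ft_torque": the same for the moment, N m; "gripper_width": finger opening in m.
Only numpy, scipy, OpenCV 4.12 (cv2) and the standard library are available. Lean on these libraries where they do the work, as an engineer would, in place of code of your own. Each camera call takes 0.05 s, during which the arm holds its last target. There are 200 camera calls.

TASK

Dry-fit the two finials in this order. First, in the middle of the round metal banding wheel, build the round one: the white stepped drum with its wide foot down, on it the round white cap with its dish up, and the white ball in the cap's dish; then put the square white block, dish up, in the middle of the dark square slate with its sides parallel to the slate's, and set the terracotta ball in its dish. Set every piece down without dropping it, handle the balls gently, finish each piece before the next, leave everything standing freely, and do not disturb the helmet, jar and spatula.

Things in the scene. Friction and masses are not known exactly. Their poses are not given: they have to be found in the camera images.
- wheel: fixed banding wheel: flat round aluminium table 130 mm in diameter on a dark foot, top surface 60 mm above the work table; does not turn. Origin on its axis at the work table's height, z up.
- slab: fixed square slab of dark slate, 120 x 120 x 25 mm, top 25 mm above the work table. Origin at the centre of its underside, x and y parallel to its sides, z up.
- drum: white plaster drum, 55 mm high: a round foot 64 mm in diameter and 10 mm high, above it a round shaft 52 mm in diameter; about 160 g. Stands upright. Origin at the centre of its underside, z up its axis.
- cap: round white plaster cap, 64 mm in diameter and 24 mm high, with a dish 34 mm wide and 12 mm deep in its top; about 80 g. Lies dish up on the table. Origin at the centre of its underside, z up out of the dish. A seated ball has its centre 46 mm above this origin.
- block: square white plaster block, 60 x 60 mm, 45 mm high, with a round dish 34 mm wide and 14 mm deep in its top; about 170 g. Stands dish up. Origin at the centre of its underside, x and y parallel to its sides, z up. A seated ball has its centre 67 mm above this origin.
- white_ball: white plaster ball, 56 mm diameter, about 100 g, fragile: grip it with at most 25 N, do not press or drop it. Origin at its centre; axes mean nothing. Starts in the dish of a fixed round pink foam rest (72 mm diameter, 25 mm high), ball centre 47 mm above the table. Hold it at its widest part, fingertips at most 15 mm below its centre so that they clear the foam.
- clay_ball: red-brown terracotta ball, 56 mm diameter, about 100 g, fragile: grip it with at most 25 N, do not press or drop it. Origin at its centre; axes mean nothing. Starts in the dish of a fixed round pink foam rest (72 mm diameter, 25 mm high), ball centre 47 mm above the table. Hold it at its widest part, fingertips at most 15 mm below its centre so that they clear the foam.
- helmet: red safety helmet, bystander, about 260 mm long and 142 mm high. Origin at the centre of its underside.
- jar: amber glass jar with a white lid, bystander, 72 mm wide and 90 mm high. Origin at the centre of its underside.
- spatula: spatula, bystander, 200 mm long, lying flat. Origin under its middle, x along it.

How it is judged:
By the outcome, as a careful person would: the job done as asked, in the order asked, and still so for the second after the job is handed in, with the robot touching nothing.
It also fails if it takes over 136 s, if anything falls off the work surface, if the arm or the gripper's body presses on something with over 40 N, if the wrist force passes 120 N, or if a joint passes its speed limit or range.

## Working session

There is one attempt and no reset: what is moved stays moved. The work goes in short steps, Python scripts to look and compute and a tool call to move; the robot and the scene stay as the last step left them, time stands still between calls to the robot, and variables do not carry over. Pictures are saved under pics/ and viewed, about 12 in all and at most 16, crops included, and the job is handed in when it is done.

Besides the shell and the picture viewer there is one more tool, called after "Request:" by a JSON object that holds its "fn" and its "kwargs". apply_moves: Moves the arm, as the interface text tells. Its arguments: {"type":"object","properties":{"motion":{"type":"array","items":{"type":"array","items":{"type":"number"}}},"grip_force":{"type":"number"}},"required":["motion"]}

```bash
ls; mkdir -p pics; cat > h.py <<'E'
import numpy as np, cv2
from bench import arm
def snap(name, fn=None):
    c=arm.calibration(name); im,d=arm.snapshot(name)
    if fn: cv2.imwrite('pics/'+fn, im[:,:,::-1])
    return im,d,c
def pts(c,uv,d):
    "pixels + depths -> world"
    uv=np.asarray(uv,float).reshape(-1,1,2)
    n=cv2.undistortPoints(uv,np.array(c['intrinsics'],float),np.array(c['distortion'],float)).reshape(-1,2)
    P=np.c_[n,np.ones(len(n))]*np.asarray(d,float).reshape(-1,1)
    return (P-np.array(c['t']))@np.array(c['R'])
def plane(c,uv,z):
    "pixels -> world on plane z"
    uv=np.asarray(uv,float).reshape(-1,2)
    a=pts(c,uv,np.ones(len(uv))); o=-np.array(c['R']).T@np.array(c['t'])
    return o+(a-o)*((z-o[2])/(a[:,2]-o[2]))[:,None]
def cloud(c,d):
    v,u=np.mgrid[0:480,0:640]
    P=pts(c,np.c_[u.ravel(),v.ravel()],d.ravel()).reshape(480,640,3); P[d==0]=np.nan
    return P
E
python3 - <<'E'
from h import *
for n in ('top','side'):
    im,d,c=snap(n,n+'0.png'); np.savez(n+'0.npz',im=im,d=d)
    print(n,-np.array(c['R']).T@np.array(c['t']),np.array(c['R'])[2])
print(arm.observe())
E
```

```text
pics
top [0.50472892 0.01661568 1.10539916] [ 0.12080681  0.02135528 -0.9924463 ]
side [0.44000209 0.96646828 0.69019907] [ 0.16333907 -0.82365897 -0.54305271]
{'clock': 0.1, 'joint_pos': array([-1.45939652e+00,  3.13394763e-01,  1.49833392e+00, -1.31988549e-05,
        1.33100627e+00, -2.23397843e-01]), 'qd': array([-0.00032628, -0.00065994, -0.00168487,  0.00104828, -0.00080902,
       -0.00134103]), 'joint_torque': array([ 1.95051733e-03, -4.02818120e+01, -2.52646118e+01,  6.94764359e-02,
        3.42449849e-02, -6.10088637e-05]), 'position': array([ 0.17246914, -0.49566577,  0.26322815]), 'eef_rot': array([-1.78297371,  1.56965396,  1.69341974]), 'wrist_force': array([ 0.45136141, -0.48903439,  0.72345542]), 'ft_torque': array([-0.01573708, -0.01847834,  0.01446011]), 'gripper_width': 0.08841348314216571}
```

View pics/top0.png

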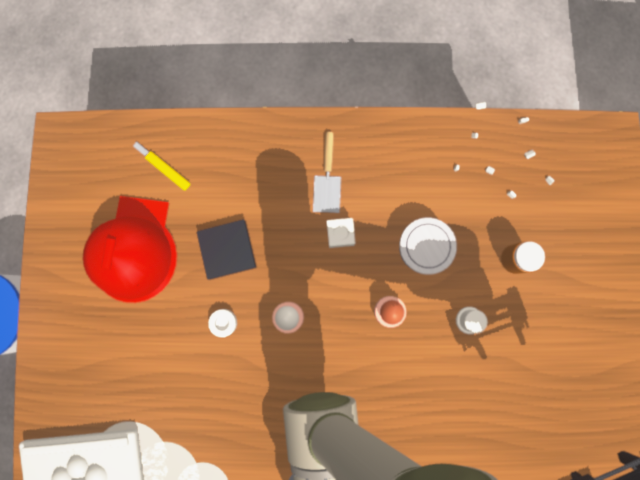

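View pics/side0.png

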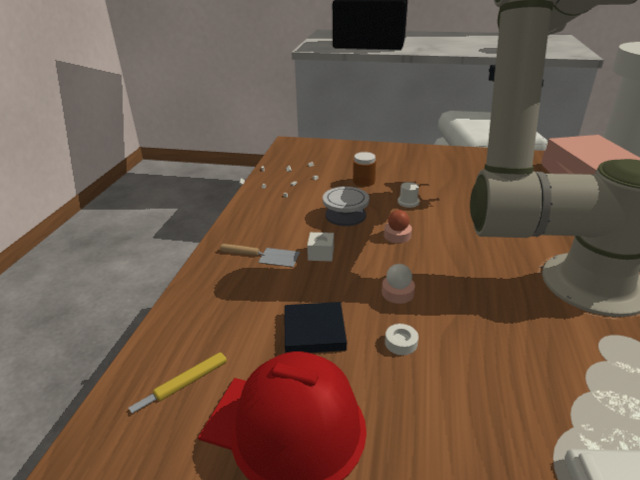

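The top view shows the drum (472,320), wheel (428,246), clay ball (391,312), white ball (288,318), cap (222,323), slab (226,249), block (341,233), jar (529,257) and helmet (130,250). The side view confirms the drum stands foot down and the cap lies dish up.

```bash
python3 - <<'E'
from h import *
c=arm.calibration('top'); z=np.load('top0.npz'); d=z['d'];im=z['im'];P=cloud(c,d)
print('table z',np.nanmedian(P[360:400,380:440,2]))
for n,(u,v),r,zh in [('drum',(472,320),22,.055),('wheel',(428,246),34,.06),('clay',(391,312),20,.075),('white',(288,318),20,.075),('cap',(222,323),20,.024),('slab',(226,249),40,.025),('block',(341,233),20,.045),('jar',(529,257),22,.09)]:
    Q=P[v-r:v+r,u-r:u+r]; m=(np.abs(Q[...,2]-zh)<(.012 if n not in('clay','white') else .02))
    m8=m.astype(np.uint8)
    k,l,s,ce=cv2.connectedComponentsWithStats(m8)
    i=1+np.argmax(s[1:,4]); mm=(l==i).astype(np.uint8)
    cn=max(cv2.findContours(mm,0,1)[0],key=cv2.contourArea)
    uv=cn.reshape(-1,2)+[u-r,v-r]
    W=plane(c,uv,zh)[:,:2].astype(np.float32)*1000
    q=Q[l==i]
    (ctr,rad)=cv2.minEnclosingCircle(W); rect=cv2.minAreaRect(W)
    print(n,'circ',np.round(ctr,1),round(rad,1),'rect',np.round(rect[0],1),np.round(rect[1],1),round(rect[2],1),'zmed/max',np.round([np.median(q[:,2]),q[:,2].max()],4),'rng',np.round(np.hypot(*ctr)))
E
```

```text
table z 0.0004102543093674946
drum circ [ 435.9 -320.1] 28.1 rect [ 436.  -321.1] [53.8 49.4] 79.1 zmed/max [0.0554 0.0607] rng 541.0
wheel circ [ 608.1 -213.3] 65.7 rect [ 607.7 -212.9] [127.6 129.1] 44.2 zmed/max [0.0609 0.069 ] rng 644.0
clay circ [ 459.2 -128.1] 26.7 rect [ 459.3 -128.9] [50.9 51.5] 0.1 zmed/max [0.068  0.0786] rng 477.0
white circ [444.8 109.3] 26.3 rect [443.6 108.8] [48.7 49.3] 0.6 zmed/max [0.0681 0.079 ] rng 458.0
cap circ [426.8 264. ] 33.5 rect [428.3 264.7] [62.1 65. ] 45.5 zmed/max [0.0237 0.0297] rng 502.0
slab circ [601.4 261.3] 83.8 rect [601.3 260.9] [121.2 120.5] 14.6 zmed/max [0.0252 0.0323] rng 656.0
block circ [640.5 -12.6] 41.0 rect [640.9 -13.2] [61.5 60.1] 5.5 zmed/max [0.0452 0.0515] rng 641.0
jar circ [ 581.9 -436.3] 35.1 rect [ 582.3 -436.6] [64.  68.6] 6.8 zmed/max [0.0907 0.0958] rng 727.0
```

```bash
python3 - <<'E'
from h import *
from scipy.spatial.transform import Rotation as Ro
o=arm.observe(); R=Ro.from_euler('xyz',o['eef_rot']).as_matrix(); print(np.round(R,3))
c=arm.calibration('wrist'); Rw=np.array(c['R']); t=np.array(c['t'])
cam=-Rw.T@t; print('cam in tool',R.T@(cam-o['position'])*1000,'optical axis in tool',R.T@Rw[2],'cam x in tool',R.T@Rw[0])
z=np.load('top0.npz');P=cloud(arm.calibration('top'),z['d'])
H=P[200:320,70:185].reshape(-1,3)
for zz in(.02,.05,.08,.1): 
  q=H[(H[:,2]>zz)]; print('helmet z>',zz,'min y',np.round(q[:,1].min(),3),'at x',q[q[:,1].argmin(),0])
S=P[125:216,300:345]; im=z['im'][125:216,300:345].astype(int)
m=(im[...,2]>150)&(S[...,2]<.03); q=S[m]; print('spat',q.min(0),q.max(0))
s2=S[S[...,2]>.008]; print(s2.min(0),s2.max(0),)
E
```

```text
[[-0.     0.329 -0.944]
 [ 0.001 -0.944 -0.329]
 [-1.    -0.001 -0.   ]]
cam in tool [-121.3759692    -1.24275803  -80.47400551] optical axis in tool [ 9.50350416e-01 -1.74499476e-04  3.11181709e-01] cam x in tool [ 3.04755235e-04  9.99999885e-01 -3.69960073e-04]
helmet z> 0.02 min y 0.395 at x 0.5886482641726462
helmet z> 0.05 min y 0.397 at x 0.5777198454328313
helmet z> 0.08 min y 0.407 at x 0.587152950356218
helmet z> 0.1 min y 0.415 at x 0.5696903329099849
spat [ 0.69836559 -0.01386266 -0.00361676] [0.88388607 0.05259228 0.02476999]
[ 0.68753139 -0.01108377  0.0080337 ] [0.89678692 0.05699396 0.0273153 ]
```

Request:
{"fn": "apply_moves", "kwargs": {"motion": [[50,35,0,0,0,0,80],[100,70,0,0,0,0,80],[150,100,0,0,0,0,80],[200,120,0,0,0,0,80],[264,150,0,0,0,0,80],[264,176,0,0,0,0,80],[264,176,0,0,0,0,80],[264,176,0,0,0,0,80]]}}

```text
clock: 0.9
position: [0.4379, -0.3179, 0.2634]
eef_rot: [-1.546, 1.57, 1.934]
wrist_force: [-0.2, -0.3, -0.4]
gripper_width: 0.08
```

```bash
cat >> h.py <<'E'
def meas(cam,xy,zh,R,tol=.006,fn=None,save=None):
    "outline of the flat top at height zh near xy: circle fit & rect, mm"
    o=arm.observe(); im,d,c=snap(cam,fn); P=cloud(c,d)
    m=((np.abs(P[...,2]-zh)<tol)&(np.hypot(P[...,0]-xy[0],P[...,1]-xy[1])<R)).astype(np.uint8)
    m=cv2.morphologyEx(m,cv2.MORPH_OPEN,np.ones((3,3),np.uint8))
    cn=cv2.convexHull(np.vstack([k for k in cv2.findContours(m,0,1)[0] if cv2.contourArea(k)>50]))
    full=cv2.drawContours(np.zeros_like(m),[cn],-1,1,-1)
    cn=max(cv2.findContours(full,0,1)[0],key=cv2.contourArea).reshape(-1,2)
    cn=cn[(cn.min(1)>1)&(cn[:,0]<638)&(cn[:,1]<478)]
    W=plane(c,cn,zh)[:,:2]*1000
    A=np.c_[2*W,np.ones(len(W))]; s=np.linalg.lstsq(A,(W**2).sum(1),rcond=None)[0]; r=np.sqrt(s[2]+s[0]**2+s[1]**2)
    rc=cv2.minAreaRect(W.astype(np.float32))
    e=np.hypot(*(W-s[:2]).T)-r
    print(cam,'circle',np.round(s[:2],1),'r',round(r,1),'rms',round(e.std(),2),'rect',np.round(rc[0],1),np.round(rc[1],1),round(rc[2],1),'z',round(float(np.nanmedian(P[m>0][:,2])),4),'tcp',np.round(o['position']*1000,1),'clk',o['clock'])
    return s[:2]
def sphere(cam,xy,zc,r=.028,fn=None):
    o=arm.observe(); im,d,c=snap(cam,fn); P=cloud(c,d)
    m=(np.linalg.norm(P-np.array([xy[0],xy[1],zc]),axis=-1)<.036)&(P[...,2]>zc-.005)
    Q=P[m]; 
    from scipy.optimize import least_squares
    s=least_squares(lambda x:np.linalg.norm(Q-x,axis=1)-r,[*xy,zc],loss='soft_l1',f_scale=.002)
    print(cam,'sphere',np.round(s.x*1000,1),'n',len(Q),'res',round(np.std(s.fun)*1000,2),'tcp',np.round(o['position']*1000,1),'clk',o['clock'])
E
python3 - <<'E'
from h import *
meas('wrist',(.436,-.320),.055,.045,fn='w1.png')
E
```

```text
wrist circle [ 434.7 -320.2] r 25.7 rms 0.33 rect [ 434.8 -320.1] [51.1 50.9] 19.4 z 0.0554 tcp [ 437.9 -317.9  263.4] clk 0.9
```

View pics/w1.png

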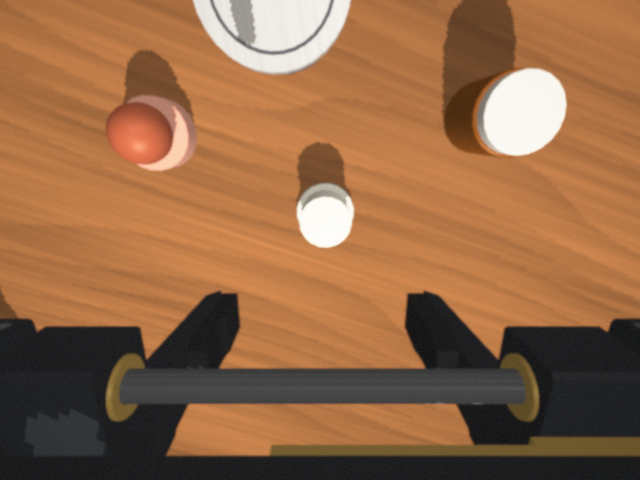

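Request:
{"fn": "apply_moves", "kwargs": {"motion": [[-2,0,-40,0,0,0,80],[-2,0,-80,0,0,0,80],[-2,0,-120,0,0,0,80],[-2,0,-150,0,0,0,80],[-2,0,-175,0,0,0,80],[-2,0,-195,0,0,0,80],[-2,0,-210,0,0,0,80],[-2,0,-218,0,0,0,80],[-2,0,-222,0,0,0,80],[-2,0,-222,0,0,0,80],[-2,0,-222,0,0,0,80],[-2,0,-222,0,0,0,80]]}}

```text
clock: 2.15
position: [0.4347, -0.3202, 0.0424]
eef_rot: [1.946, 1.57, -0.861]
wrist_force: [-0.1, 1.0, 0.5]
gripper_width: 0.0801
```

Exactly over the axis. Close gently and lift.

Request:
{"fn": "apply_moves", "kwargs": {"grip_force": 20, "motion": [[0,0,0,0,0,0,60],[0,0,0,0,0,0,48],[0,0,0,0,0,0,48],[0,0,0,0,0,0,48],[0,0,0,0,0,0,48],[0,0,0,0,0,0,48],[0,0,5,0,0,0,48],[0,0,15,0,0,0,48],[0,0,35,0,0,0,48],[0,0,65,0,0,0,48],[0,0,100,0,0,0,48],[15,10,120,0,0,0,48],[40,25,120,0,0,0,48],[60,40,120,0,0,0,48],[60,40,120,0,0,0,48],[60,40,120,0,0,0,48]]}}

```text
clock: 3.75
position: [0.4943, -0.2797, 0.162]
eef_rot: [0.057, 1.571, -2.749]
wrist_force: [-0.1, 0.5, -1.6]
gripper_width: 0.0514
```

```bash
python3 - <<'E'
from h import *
print(arm.observe()['gripper_width'])
meas('wrist',(.6077,-.2129),.06,.09,tol=.006,fn='w2.png')
p=arm.observe()['position']
meas('wrist',p[:2],p[2]-.006+.020,.04)
E
```

```text
0.05140339010335195
wrist circle [ 607.7 -213.2] r 64.9 rms 0.24 rect [ 586.9 -220.5] [ 85.  130.5] 19.3 z 0.0608 tcp [ 494.3 -279.7  162. ] clk 3.75
wrist circle [ 496.9 -279. ] r 30.3 rms 4.62 rect [ 501.3 -278.1] [58.4 62.1] 60.8 z 0.1755 tcp [ 494.  -280.1  161.9] clk 3.8
```

View pics/w2.png

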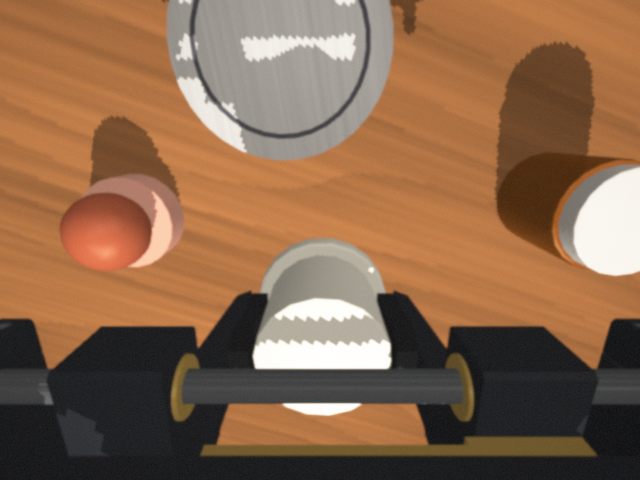

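Request:
{"fn": "apply_moves", "kwargs": {"motion": [[15,9,0,0,0,0,48],[40,23,0,0,0,0,48],[70,41,0,0,0,0,48],[95,56,0,0,0,0,48],[108,63,0,0,0,0,48],[113.4,66.5,-8,0,0,0,48],[113.4,66.5,-22,0,0,0,48],[113.4,66.5,-36,0,0,0,48],[113.4,66.5,-46,0,0,0,48],[113.4,66.5,-52,0,0,0,48],[113.4,66.5,-56,0,0,0,48],[113.4,66.5,-57,0,0,0,48],[113.4,66.5,-57,0,0,0,48],[113.4,66.5,-57,0,0,0,48]]}}

```text
clock: 5.25
position: [0.6081, -0.2135, 0.1052]
eef_rot: [2.294, 1.57, -0.513]
wrist_force: [0.1, 0.2, -1.3]
gripper_width: 0.0515
```

Request:
{"fn": "apply_moves", "kwargs": {"motion": [[0,0,-1,0,0,0,48],[0,0,-1.5,0,0,0,48],[0,0,-2,0,0,0,48],[0,0,-2,0,0,0,48]]}}

```text
clock: 5.65
position: [0.6079, -0.2134, 0.1027]
eef_rot: [-0.496, 1.571, 2.981]
wrist_force: [0.4, -0.0, -0.7]
gripper_width: 0.0517
```

Request:
{"fn": "apply_moves", "kwargs": {"motion": [[0,0,-0.4,0,0,0,48],[0,0,-0.8,0,0,0,48],[0,0,-0.8,0,0,0,48],[0,0,-0.8,0,0,0,48]]}}

```text
clock: 6.05
position: [0.6079, -0.2134, 0.1019]
eef_rot: [-2.076, 1.571, 1.4]
wrist_force: [0.1, -0.3, -1.3]
gripper_width: 0.0517
```

Request:
{"fn": "apply_moves", "kwargs": {"motion": [[0,0,-0.4,0,0,0,48],[0,0,-0.8,0,0,0,48],[0,0,-0.8,0,0,0,48],[0,0,-0.8,0,0,0,48]]}}

```text
clock: 6.45
position: [0.6079, -0.2134, 0.1018]
eef_rot: [2.091, 1.57, -0.716]
wrist_force: [-2.9, 1.2, 5.8]
gripper_width: 0.0518
```

Contact (+6 N). Release slowly, rise and check.

Request:
{"fn": "apply_moves", "kwargs": {"motion": [[0,0,0.4,0,0,0,54],[0,0,0.4,0,0,0,60],[0,0,0.4,0,0,0,70],[0,0,0.4,0,0,0,80],[0,0,0.4,0,0,0,80],[0,0,15,0,0,0,80],[0,0,40,0,0,0,80],[0,0,80,0,0,0,80],[-25,0,110,0,0,0,80],[-60,20,140,0,0,0,80],[-60,20,140,0,0,0,80],[-60,20,140,0,0,0,80]]}}

```text
clock: 7.65
position: [0.5479, -0.1933, 0.2428]
eef_rot: [2.266, 1.568, -0.541]
wrist_force: [-0.3, 0.3, 0.0]
gripper_width: 0.0803
```

```bash
python3 - <<'E'
from h import *
meas('wrist',(.608,-.213),.115,.04,fn='w3.png')
E
```

```text
wrist circle [ 607.  -211.6] r 25.6 rms 0.23 rect [ 607.  -211.9] [50.6 51.5] 19.2 z 0.1154 tcp [ 547.9 -193.3  242.8] clk 7.65
```

View pics/w3.png

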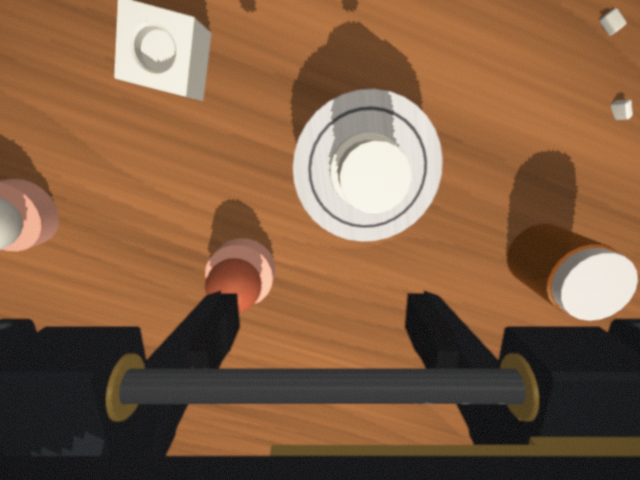

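Request:
{"fn": "apply_moves", "kwargs": {"motion": [[-5,20,0,0,0,0,80],[-15,55,0,0,0,0,80],[-26,100,0,0,0,0,80],[-38,145,0,0,0,0,80],[-50,190,0,0,0,0,80],[-62,235,0,0,0,0,80],[-74,280,0,0,0,0,80],[-86,325,0,0,0,0,80],[-98,370,0,0,0,0,80],[-108,410,0,0,0,0,80],[-116,440,0,0,0,0,80],[-120,458,0,0,0,0,80],[-120,458,0,0,0,0,80],[-120,458,0,0,0,0,80],[-120,458,0,0,0,0,80]]}}

```text
clock: 9.2
position: [0.4284, 0.2638, 0.2407]
eef_rot: [0.182, 1.57, -2.625]
wrist_force: [-0.6, -0.1, -0.1]
gripper_width: 0.0801
```

```bash
python3 - <<'E'
from h import *
o=arm.observe();print(o['joint_pos'].round(2))
meas('wrist',(.4275,.2645),.024,.05,tol=.006,fn='w4.png')
E
```

```text
[ 0.32  0.28  1.6  -0.    1.26  1.56]
wrist circle [425.9 268. ] r 31.5 rms 0.32 rect [425.9 268. ] [62.3 62.2] 19.1 z 0.0243 tcp [428.4 263.8 240.7] clk 9.2
```

Request:
{"fn": "apply_moves", "kwargs": {"motion": [[-1,2,-30,0,0,0,84],[-2,3.5,-60,0,0,0,84],[-2,3.5,-80,0,0,0,84],[-2,3.5,-90,0,0,0,84],[-2,3.5,-90,0,0,0,84],[-2,3.5,-90,0,0,0,84],[-2,3.5,-90,0,0,0,84]]}}

```text
clock: 9.95
position: [0.4265, 0.2682, 0.1522]
eef_rot: [-3.135, 1.569, 0.342]
wrist_force: [-0.4, -0.3, -0.8]
gripper_width: 0.0841
```

```bash
python3 - <<'E'
from h import *
o=arm.observe();print(o['joint_pos'].round(2),np.abs(o['qd']).max())
meas('wrist',(.426,.267),.024,.045,tol=.006,fn='w5.png')
E
```

```text
[0.33 0.39 1.71 0.   1.04 1.56] 0.0045295901702853665
wrist circle [426.1 268. ] r 31.6 rms 0.32 rect [426.3 268.2] [62.8 62.5] 19.2 z 0.0243 tcp [426.5 268.2 152.2] clk 9.95
```

View pics/w5.png

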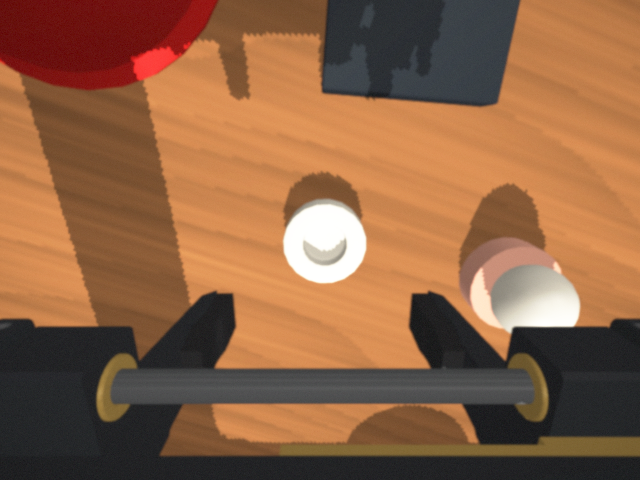

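The picture shows the cap dish-up at (325,242), centred between the fingers. Descend and grip.

Request:
{"fn": "apply_moves", "kwargs": {"grip_force": 20, "motion": [[0,0,-35,0,0,0,84],[0,0,-65,0,0,0,84],[0,0,-90,0,0,0,84],[0,0,-107,0,0,0,84],[0,0,-116,0,0,0,84],[0,0,-121,0,0,0,84],[0,0,-121,0,0,0,84],[0,0,-121,0,0,0,70],[0,0,-121,0,0,0,60],[0,0,-121,0,0,0,60],[0,0,-121,0,0,0,60],[0,0,-121,0,0,0,60],[0,0,-121,0,0,0,60]]}}

```text
clock: 11.3
position: [0.4262, 0.2683, 0.0307]
eef_rot: [3.045, 1.57, 0.239]
wrist_force: [-1.1, -0.9, 6.3]
gripper_width: 0.0638
```

Request:
{"fn": "apply_moves", "kwargs": {"motion": [[0,0,4,0,0,0,60],[0,0,15,0,0,0,60],[0,0,40,0,0,0,60],[0,0,80,0,0,0,60],[0,0,125,0,0,0,60],[0,0,165,0,0,0,60],[5,-20,190,0,0,0,60],[15,-60,190,0,0,0,60],[30,-105,190,0,0,0,60],[45,-150,190,0,0,0,60],[60,-195,190,0,0,0,60],[70,-240,190,0,0,0,60],[80,-285,190,0,0,0,60],[90,-330,190,0,0,0,60],[100,-370,190,0,0,0,60],[108,-400,190,0,0,0,60],[115,-420,190,0,0,0,60],[115,-430,190,0,0,0,60],[115,-430,190,0,0,0,60],[115,-430,190,0,0,0,60]]}}

```text
clock: 13.3
position: [0.5406, -0.1609, 0.2204]
eef_rot: [-1.575, 1.57, 1.902]
wrist_force: [1.0, 0.1, -0.6]
gripper_width: 0.0631
```

```bash
python3 - <<'E'
from h import *
meas('wrist',(.607,-.212),.115,.035,tol=.006,fn='w6.png')
E
```

```text
wrist circle [ 607.2 -211.5] r 26.0 rms 0.41 rect [ 607.3 -211.7] [50.7 52.9] 19.2 z 0.1154 tcp [ 540.6 -160.9  220.4] clk 13.3
```

View pics/w6.png

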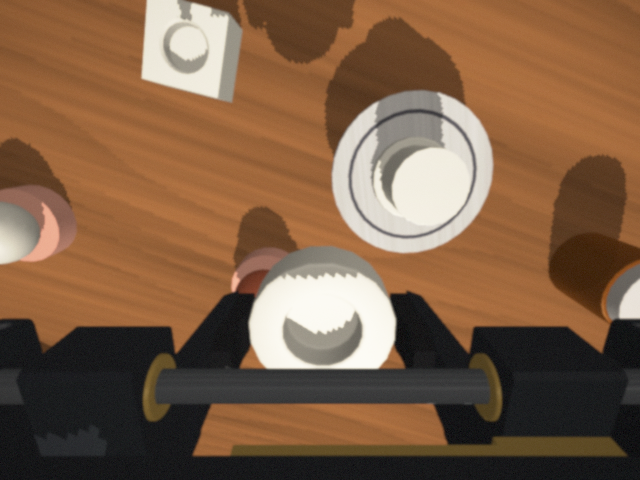

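Request:
{"fn": "apply_moves", "kwargs": {"motion": [[12,-9,0,0,0,0,60],[35,-27,0,0,0,0,60],[55,-42,0,0,0,0,60],[64,-48,0,0,0,0,60],[66.7,-50.4,-10,0,0,0,60],[66.7,-50.4,-25,0,0,0,60],[66.7,-50.4,-40,0,0,0,60],[66.7,-50.4,-52,0,0,0,60],[66.7,-50.4,-60,0,0,0,60],[66.7,-50.4,-66,0,0,0,60],[66.7,-50.4,-70,0,0,0,60],[66.7,-50.4,-71,0,0,0,60],[66.7,-50.4,-71,0,0,0,60],[66.7,-50.4,-71,0,0,0,60]]}}

```text
clock: 14.75
position: [0.6077, -0.2124, 0.1495]
eef_rot: [2.273, 1.57, -0.533]
wrist_force: [0.8, 0.1, -0.2]
gripper_width: 0.0637
```

```bash
python3 - <<'E'
from h import *
o=arm.observe(); p=o['position']
im,d,c=snap('wrist'); P=cloud(c,d)
zt=p[2]-.0307+.024
m=(np.abs(P[...,2]-zt)<.007)&(np.hypot(P[...,0]-p[0],P[...,1]-p[1])<.031)
Q=P[m]; A=np.c_[Q[:,:2]-p[:2],np.ones(len(Q))]
for _ in range(4):
    s=np.linalg.lstsq(A,Q[:,2],rcond=None)[0]; e=abs(Q[:,2]-A@s); k=e<.0025; A,Q=A[k],Q[k]
print(len(Q),'slopes deg',np.degrees(s[:2]),'z',s[2],'expected',zt)
meas('side',(p[0],p[1]),zt,.04,fn='s2.png')
E
```

```text
8729 slopes deg [0.08359002 0.15343181] z 0.14303041005980377 expected 0.14284488734626152Traceback (most recent call last):
  File "<stdin>", line 10, in <module>
  File "h.py", line 27, in meas
    cn=cv2.convexHull(np.vstack([k for k in cv2.findContours(m,0,1)[0] if cv2.contourArea(k)>50]))
                      ~~~~~~~~~^^^^^^^^^^^^^^^^^^^^^^^^^^^^^^^^^^^^^^^^^^^^^^^^^^^^^^^^^^^^^^^^^^
    return _nx.concatenate(arrs, 0, dtype=dtype, casting=casting)
           ~~~~~~~~~~~~~~~^^^^^^^^^^^^^^^^^^^^^^^^^^^^^^^^^^^^^^^
ValueError: need at least one array to concatenate
```

Request:
{"fn": "apply_moves", "kwargs": {"motion": [[0,0,-1,0,0,0,60],[0,0,-2,0,0,0,60],[0,0,-2.8,0,0,0,60],[0,0,-3.2,0,0,0,60],[0,0,-3.5,0,0,0,60],[0,0,-3.5,0,0,0,60],[0,0,-3.5,0,0,0,60]]}}

```text
clock: 15.55
position: [0.6076, -0.2123, 0.1458]
eef_rot: [2.139, 1.571, -0.667]
wrist_force: [-0.6, 0.7, 1.2]
gripper_width: 0.0636
```

Request:
{"fn": "apply_moves", "kwargs": {"motion": [[0,0,-0.4,0,0,0,60],[0,0,-0.7,0,0,0,60],[0,0,-0.7,0,0,0,60],[0,0,-0.7,0,0,0,60]]}}

```text
clock: 15.95
position: [0.6076, -0.2123, 0.1457]
eef_rot: [2.26, 1.57, -0.547]
wrist_force: [-3.3, 1.5, 5.8]
gripper_width: 0.0633
```

Seated. Release, rise, check, then go toward the white ball.

Request:
{"fn": "apply_moves", "kwargs": {"motion": [[0,0,0.5,0,0,0,65],[0,0,0.5,0,0,0,70],[0,0,0.5,0,0,0,78],[0,0,0.5,0,0,0,84],[0,0,0.5,0,0,0,84],[0,0,10,0,0,0,84],[0,0,35,0,0,0,84],[0,0,75,0,0,0,84],[-20,10,95,0,0,0,84],[-50,40,105,0,0,0,84],[-70,50,105,0,0,0,84],[-70,50,105,0,0,0,84],[-70,50,105,0,0,0,84]]}}

```text
clock: 17.25
position: [0.5379, -0.1625, 0.2507]
eef_rot: [2.313, 1.569, -0.494]
wrist_force: [0.1, -0.0, 0.8]
gripper_width: 0.0841
```

```bash
python3 - <<'E'
from h import *
meas('wrist',(.607,-.212),.139,.045,tol=.005,fn='w7.png')
E
```

```text
wrist circle [ 606.4 -210.6] r 31.7 rms 0.4 rect [ 606.3 -210.7] [61.7 64.4] 19.2 z 0.1393 tcp [ 537.9 -162.5  250.7] clk 17.25
```

View pics/w7.png

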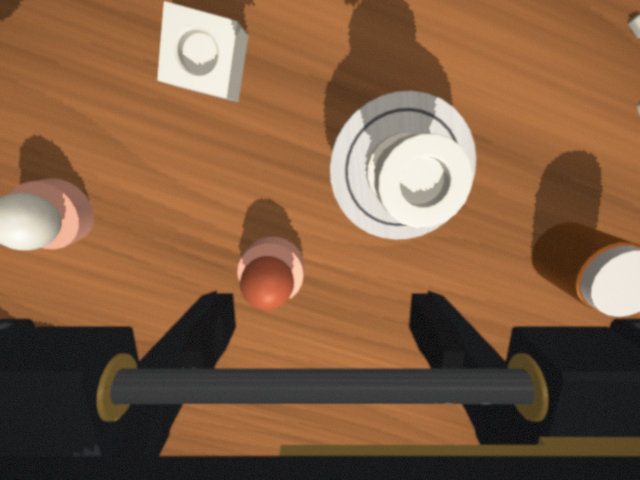

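Request:
{"fn": "apply_moves", "kwargs": {"motion": [[-7,20,0,0,0,0,84],[-20,60,0,0,0,0,84],[-35,105,0,0,0,0,84],[-50,150,-10,0,0,0,84],[-65,195,-25,0,0,0,84],[-80,235,-45,0,0,0,84],[-90,260,-65,0,0,0,84],[-94,272,-80,0,0,0,84],[-94,272,-80,0,0,0,84],[-94,272,-80,0,0,0,84],[-94,272,-80,0,0,0,84]]}}

```text
clock: 18.4
position: [0.4447, 0.1089, 0.1707]
eef_rot: [2.727, 1.569, -0.081]
wrist_force: [-0.7, 0.2, 0.3]
gripper_width: 0.0842
```

```bash
python3 - <<'E'
from h import *
sphere('wrist',(.4445,.1095),.047)
E
```

```text
wrist sphere [440.7 111.4  47.1] n 4279 res 0.49 tcp [444.7 108.9 170.7] clk 18.4
```

Request:
{"fn": "apply_moves", "kwargs": {"grip_force": 10, "motion": [[-3.5,2.2,-25,0,0,0,84],[-3.5,2.2,-55,0,0,0,84],[-3.5,2.2,-80,0,0,0,84],[-3.5,2.2,-97,0,0,0,84],[-3.5,2.2,-107,0,0,0,84],[-3.5,2.2,-112,0,0,0,84],[-3.5,2.2,-112,0,0,0,84],[-3.5,2.2,-112,0,0,0,84],[-3.5,2.2,-112,0,0,0,84]]}}

```text
clock: 19.35
position: [0.4405, 0.1119, 0.0586]
eef_rot: [2.806, 1.569, -0.001]
wrist_force: [0.8, 0.2, 0.8]
gripper_width: 0.0836
```

Request:
{"fn": "apply_moves", "kwargs": {"grip_force": 12, "motion": [[0,0,0,0,0,0,72],[0,0,0,0,0,0,64],[0,0,0,0,0,0,60],[0,0,0,0,0,0,57],[0,0,0,0,0,0,55],[0,0,0,0,0,0,53],[0,0,0,0,0,0,52],[0,0,0,0,0,0,52],[0,0,0,0,0,0,52]]}}

```text
clock: 20.25
position: [0.441, 0.1111, 0.0585]
eef_rot: [2.181, 1.568, -0.625]
wrist_force: [1.0, -7.6, 3.9]
gripper_width: 0.0552
```

Request:
{"fn": "apply_moves", "kwargs": {"motion": [[0,0,2,0,0,0,52],[0,0,7,0,0,0,52],[0,0,18,0,0,0,52],[0,0,38,0,0,0,52],[0,0,65,0,0,0,52],[0,0,95,0,0,0,52],[0,0,125,0,0,0,52],[4,-10,150,0,0,0,52],[12,-30,165,0,0,0,52],[24,-60,165,0,0,0,52],[38,-95,165,0,0,0,52],[53,-130,165,0,0,0,52],[67,-165,165,0,0,0,52],[81,-200,165,0,0,0,52],[95,-230,165,0,0,0,52],[105,-255,165,0,0,0,52],[110,-265,165,0,0,0,52],[110,-270,165,0,0,0,52],[110,-270,165,0,0,0,52],[110,-270,165,0,0,0,52]]}}

```text
clock: 22.25
position: [0.5498, -0.157, 0.2232]
eef_rot: [-1.682, 1.571, 1.795]
wrist_force: [0.2, -0.3, -1.1]
gripper_width: 0.0552
```

```bash
python3 - <<'E'
from h import *
p=arm.observe()['position']
sphere('wrist',p[:2],p[2]-.0115,fn='w8.png')
meas('wrist',(.607,-.211),.139,.045,tol=.005)
E
```

```text
wrist sphere [ 549.6 -155.7  211.9] n 13346 res 1.72 tcp [ 549.8 -157.   223.2] clk 22.25
wrist circle [ 606.5 -210.5] r 31.8 rms 0.38 rect [ 606.5 -210.5] [62.2 64.4] 19.3 z 0.1393 tcp [ 549.9 -157.   223.2] clk 22.3
```

View pics/w8.png

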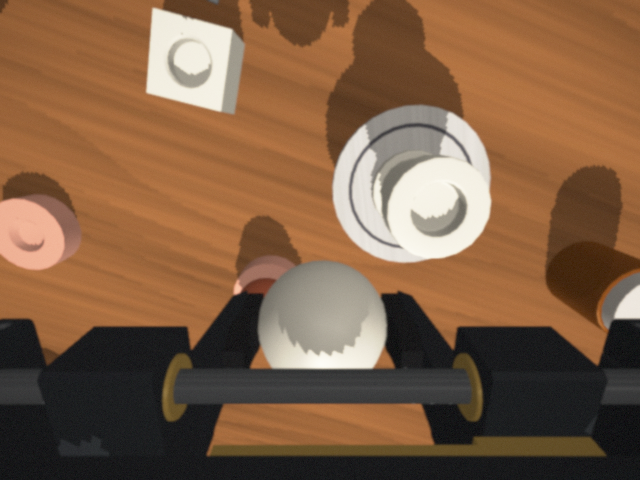

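Request:
{"fn": "apply_moves", "kwargs": {"motion": [[12,-12,0,0,0,0,52],[32,-31,0,0,0,0,52],[48,-46,0,0,0,0,52],[55,-53,0,0,0,0,52],[57.2,-54.9,-5,0,0,0,52],[57.2,-54.9,-14,0,0,0,52],[57.2,-54.9,-25,0,0,0,52],[57.2,-54.9,-34,0,0,0,52],[57.2,-54.9,-41,0,0,0,52],[57.2,-54.9,-45,0,0,0,52],[57.2,-54.9,-47,0,0,0,52],[57.2,-54.9,-48,0,0,0,52],[57.2,-54.9,-48,0,0,0,52],[57.2,-54.9,-48,0,0,0,52]]}}

```text
clock: 23.75
position: [0.6074, -0.213, 0.1752]
eef_rot: [2.239, 1.57, -0.568]
wrist_force: [-0.1, -0.2, -1.3]
gripper_width: 0.0553
```

Request:
{"fn": "apply_moves", "kwargs": {"motion": [[0,0,-0.5,0,0,0,52],[0,0,-1,0,0,0,52],[0,0,-1.5,0,0,0,52],[0,0,-2,0,0,0,52],[0,0,-2,0,0,0,52],[0,0,-2,0,0,0,52]]}}

```text
clock: 24.35
position: [0.6074, -0.2131, 0.1734]
eef_rot: [2.152, 1.57, -0.655]
wrist_force: [-1.6, -0.3, 4.2]
gripper_width: 0.0554
```

Request:
{"fn": "apply_moves", "kwargs": {"motion": [[0,0,0.8,0,0,0,52],[0,0.6,0.8,0,0,0,52],[0,1.2,0.8,0,0,0,52],[0,1.2,0.8,0,0,0,52],[0,1.2,0.2,0,0,0,52],[0,1.2,-0.2,0,0,0,52],[0,1.2,-0.2,0,0,0,52],[0,1.2,-0.2,0,0,0,52]]}}

```text
clock: 25.15
position: [0.6074, -0.212, 0.1733]
eef_rot: [2.093, 1.57, -0.714]
wrist_force: [-1.6, -2.0, 4.9]
gripper_width: 0.0549
```

Request:
{"fn": "apply_moves", "kwargs": {"motion": [[0,0,0.8,0,0,0,52],[-0.4,-0.2,0.8,0,0,0,52],[-0.8,-0.5,0.8,0,0,0,52],[-0.8,-0.5,0.8,0,0,0,52],[-0.8,-0.5,0.2,0,0,0,52],[-0.8,-0.5,0,0,0,0,52],[-0.8,-0.5,0,0,0,0,52],[-0.8,-0.5,0,0,0,0,52]]}}

```text
clock: 25.95
position: [0.6066, -0.2123, 0.1731]
eef_rot: [2.261, 1.57, -0.546]
wrist_force: [-0.3, -1.5, 5.9]
gripper_width: 0.0553
```

```bash
python3 - <<'E'
from h import *
p=arm.observe()['position']
sphere('wrist',p[:2],p[2]-.0115,fn='w9.png')
sphere('side',p[:2],p[2]-.0115)
sphere('top',p[:2],p[2]-.0115)
E
```

```text
wrist sphere [ 606.4 -211.1  161.9] n 13339 res 1.73 tcp [ 606.6 -212.3  173.1] clk 25.95
side sphere [ 606.3 -212.1  161.4] n 106 res 1.75 tcp [ 606.6 -212.3  173.1] clk 26.0
top sphere [ 606.6 -212.3  161.6] n 0 res nan tcp [ 606.6 -212.3  173.1] clk 26.05
  ret = _var(a, axis=axis, dtype=dtype, out=out, ddof=ddof,
  arrmean = um.true_divide(arrmean, div, out=arrmean,
  ret = ret.dtype.type(ret / rcount)
```

Request:
{"fn": "apply_moves", "kwargs": {"motion": [[0,0,0.3,0,0,0,55],[0,0,0.3,0,0,0,56],[0,0,0.3,0,0,0,57],[0,0,0.3,0,0,0,59],[0,0,0.3,0,0,0,62],[0,0,0.3,0,0,0,68],[0,0,0.3,0,0,0,76],[0,0,0.3,0,0,0,84],[0,0,0.3,0,0,0,84],[0,0,10,0,0,0,84],[0,0,35,0,0,0,84],[0,0,70,0,0,0,84],[-10,15,90,0,0,0,84],[-40,50,100,0,0,0,84],[-65,75,100,0,0,0,84],[-65,75,100,0,0,0,84],[-65,75,100,0,0,0,84]]}}

```text
clock: 27.8
position: [0.5416, -0.1371, 0.2739]
eef_rot: [2.304, 1.569, -0.502]
wrist_force: [-0.6, -0.7, 0.1]
gripper_width: 0.0839
```

```bash
python3 - <<'E'
from h import *
sphere('wrist',(.607,-.212),.161,fn='w10.png')
meas('wrist',(.6405,-.013),.045,.048,tol=.006)
E
```

```text
wrist sphere [ 606.2 -211.3  161.8] n 5675 res 0.52 tcp [ 541.6 -137.1  273.9] clk 27.8
wrist circle [640.2 -12.9] r 34.8 rms 3.62 rect [640.2 -12.8] [60.7 62.2] 5.9 z 0.0454 tcp [ 541.9 -137.7  273.4] clk 27.85
```

View pics/w10.png

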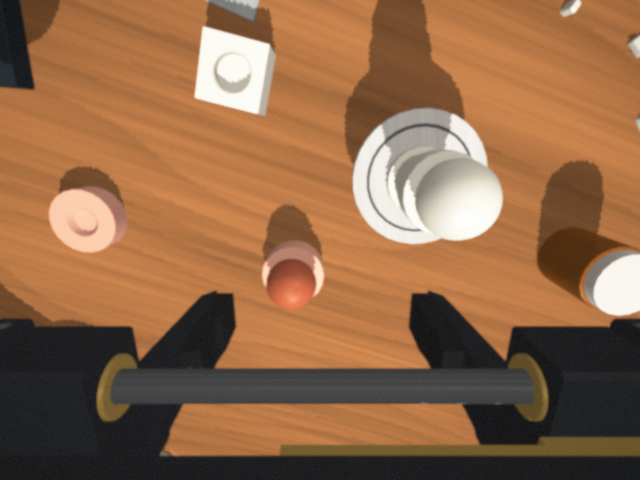

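Request:
{"fn": "apply_moves", "kwargs": {"motion": [[0,20,0,0,0,-3,84],[10,50,0,0,0,-8,84],[30,80,-15,0,0,-13.3,84],[60,105,-40,0,0,-13.3,84],[85,120,-70,0,0,-13.3,84],[98,124,-90,0,0,-13.3,84],[98,124,-90,0,0,-13.3,84],[98,124,-90,0,0,-13.3,84],[98,124,-90,0,0,-13.3,84]]}}

```text
clock: 28.8
position: [0.6397, -0.0141, 0.1843]
eef_rot: [2.804, 1.569, -0.236]
wrist_force: [0.6, -0.3, 0.6]
gripper_width: 0.0841
```

```bash
python3 - <<'E'
from h import *
from scipy.spatial.transform import Rotation as Ro
meas('wrist',(.6405,-.013),.045,.048,tol=.005)
y=Ro.from_euler('xyz',arm.observe()['eef_rot']).as_matrix()[:,1]; print('jaw yaw',np.degrees(np.arctan2(y[1],y[0]))%180)
E
```

```text
wrist circle [640.9 -12.3] r 34.6 rms 3.62 rect [641.  -12.2] [60.6 60.9] 5.8 z 0.0454 tcp [639.7 -14.1 184.3] clk 28.8
jaw yaw 95.82849050395905
```

Request:
{"fn": "apply_moves", "kwargs": {"grip_force": 25, "motion": [[1.2,1.4,-35,0,0,0,84],[1.2,1.4,-75,0,0,0,84],[1.2,1.4,-110,0,0,0,84],[1.2,1.4,-133,0,0,0,84],[1.2,1.4,-145,0,0,0,84],[1.2,1.4,-151,0,0,0,84],[1.2,1.4,-152,0,0,0,84],[1.2,1.4,-152,0,0,0,84],[1.2,1.4,-152,0,0,0,70],[1.2,1.4,-152,0,0,0,58],[1.2,1.4,-152,0,0,0,56],[1.2,1.4,-152,0,0,0,56],[1.2,1.4,-152,0,0,0,56],[1.2,1.4,-152,0,0,0,56]]}}

```text
clock: 30.25
position: [0.6409, -0.012, 0.0312]
eef_rot: [2.649, 1.57, -0.389]
wrist_force: [-0.4, -1.2, 4.5]
gripper_width: 0.0599
```

Request:
{"fn": "apply_moves", "kwargs": {"motion": [[0,0,3,0,0,0,56],[0,0,12,0,0,0,56],[0,0,35,0,0,0,56],[0,0,70,0,0,0,56],[0,5,100,0,0,0,56],[-10,30,110,0,0,3,56],[-30,65,110,0,0,6,56],[-50,100,110,0,0,8.7,56],[-70,135,110,0,0,8.7,56],[-85,165,110,0,0,8.7,56],[-95,190,110,0,0,8.7,56],[-100,200,110,0,0,8.7,56],[-100,200,110,0,0,8.7,56],[-100,200,110,0,0,8.7,56],[-100,200,110,0,0,8.7,56]]}}

```text
clock: 31.75
position: [0.5413, 0.187, 0.1407]
eef_rot: [2.067, 1.571, -0.822]
wrist_force: [1.1, -0.3, -1.7]
gripper_width: 0.0601
```

```bash
python3 - <<'E'
from h import *
from scipy.spatial.transform import Rotation as Ro
meas('wrist',(.6013,.261),.025,.09,tol=.005,fn='w11.png')
p=arm.observe()['position']
meas('wrist',p[:2],p[2]-.032+.045,.05,tol=.005)
y=Ro.from_euler('xyz',arm.observe()['eef_rot']).as_matrix()[:,1]; print('jaw yaw',np.degrees(np.arctan2(y[1],y[0]))%180)
E
```

```text
wrist circle [601.4 263.2] r 68.5 rms 7.35 rect [601.  263.1] [119.2 119.3] 14.6 z 0.0254 tcp [541.3 187.  140.7] clk 31.75
wrist circle [541.4 188.3] r 39.5 rms 4.78 rect [541.3 188.3] [63.1 95.6] 14.5 z 0.1548 tcp [541.2 187.  140.7] clk 31.8
jaw yaw 104.50091010985302
```

View pics/w11.png

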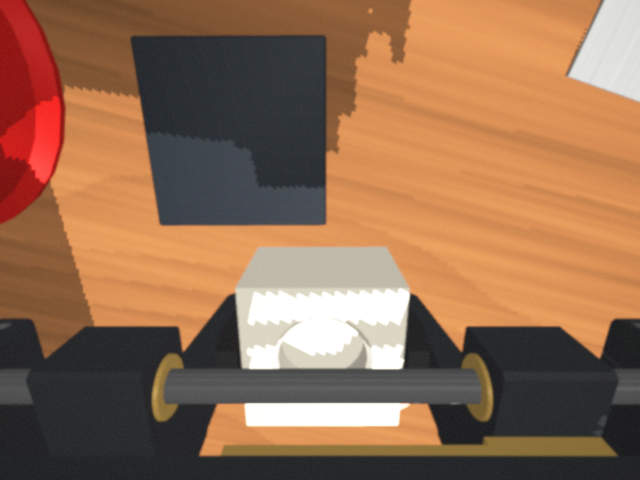

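Request:
{"fn": "apply_moves", "kwargs": {"motion": [[12,15,0,0,0,0,56],[32,40,0,0,0,0,56],[48,60,0,0,0,0,56],[57,71,-5,0,0,0,56],[60.2,75,-18,0,0,0,56],[60.2,75,-36,0,0,0,56],[60.2,75,-54,0,0,0,56],[60.2,75,-67,0,0,0,56],[60.2,75,-75,0,0,0,56],[60.2,75,-79,0,0,0,56],[60.2,75,-81,0,0,0,56],[60.2,75,-81,0,0,0,56],[60.2,75,-81,0,0,0,56]]}}

```text
clock: 33.15
position: [0.6012, 0.2632, 0.0603]
eef_rot: [3.106, 1.57, 0.219]
wrist_force: [0.2, -0.2, -1.1]
gripper_width: 0.06
```

```bash
python3 - <<'E'
from h import *
p=arm.observe()['position']
im,d,c=snap('side'); P=cloud(c,d)
m=(np.abs(P[...,2]-.025)<.004)&(np.hypot(P[...,0]-.601,P[...,1]-.262)<.088)
W=P[m][:,:2]*1000; print('side slab',cv2.minAreaRect(W.astype(np.float32)),p)
E
```

```text
side slab ((600.6520385742188, 262.5283203125), (118.88818359375, 123.78425598144531), 14.687692642211914) [0.60115025 0.2631883  0.06033438]
```

Request:
{"fn": "apply_moves", "kwargs": {"motion": [[0,-0.5,-1,0,0,0,56],[0,-0.5,-2,0,0,0,56],[0,-0.5,-3,0,0,0,56],[0,-0.5,-3.6,0,0,0,56],[0,-0.5,-4,0,0,0,56],[0,-0.5,-4,0,0,0,56],[0,-0.5,-4,0,0,0,56]]}}

```text
clock: 33.9
position: [0.6009, 0.2627, 0.0562]
eef_rot: [2.948, 1.571, 0.061]
wrist_force: [-3.8, -0.9, 5.8]
gripper_width: 0.0598
```

Request:
{"fn": "apply_moves", "kwargs": {"motion": [[0,0,-0.4,0,0,0,56],[0,0,-0.6,0,0,0,56],[0,0,-0.6,0,0,0,56],[0,0,-0.6,0,0,0,56]]}}

```text
clock: 34.3
position: [0.6009, 0.2627, 0.0562]
eef_rot: [2.705, 1.57, -0.182]
wrist_force: [-6.0, -2.1, 9.8]
gripper_width: 0.0597
```

Request:
{"fn": "apply_moves", "kwargs": {"motion": [[0,0,0.6,0,0,0,61],[0,0,0.6,0,0,0,65],[0,0,0.6,0,0,0,74],[0,0,0.6,0,0,0,84],[0,0,0.6,0,0,0,84],[0,0,15,0,0,0,84],[0,0,45,0,0,0,84],[-15,-10,90,0,0,0,84],[-50,-40,125,0,0,0,84],[-60,-80,125,0,0,0,84],[-75,-120,125,0,0,0,84],[-75,-120,125,0,0,0,84],[-75,-120,125,0,0,0,84]]}}

```text
clock: 35.6
position: [0.5262, 0.1423, 0.1814]
eef_rot: [3.087, 1.569, 0.198]
wrist_force: [-0.4, 0.4, -0.0]
gripper_width: 0.0841
```

```bash
python3 - <<'E'
from h import *
for cam in('wrist','top'):
    meas(cam,(.601,.2625),.070,.055,tol=.006,fn=cam+'12.png')
    meas(cam,(.601,.2625),.025,.09,tol=.005)
E
```

```text
wrist circle [600.2 263.4] r 35.0 rms 3.71 rect [600.3 263.2] [59.9 62.6] 14.6 z 0.0704 tcp [526.2 142.3 181.4] clk 35.6
wrist circle [601.2 262.8] r 68.7 rms 7.27 rect [601.  262.5] [119.5 120.5] 14.6 z 0.0254 tcp [526.3 143.  181. ] clk 35.65
top circle [614.3 262.5] r 26.6 rms 6.51 rect [616.6 263.8] [37.  65.9] 0.3 z 0.0701 tcp [526.3 143.4 180.6] clk 35.7
top circle [630.5 266.1] r 51.2 rms 12.65 rect [634.2 268.4] [ 69.6 125.7] 5.0 z 0.0253 tcp [526.2 143.5 180.4] clk 35.75
```

View pics/wrist12.png

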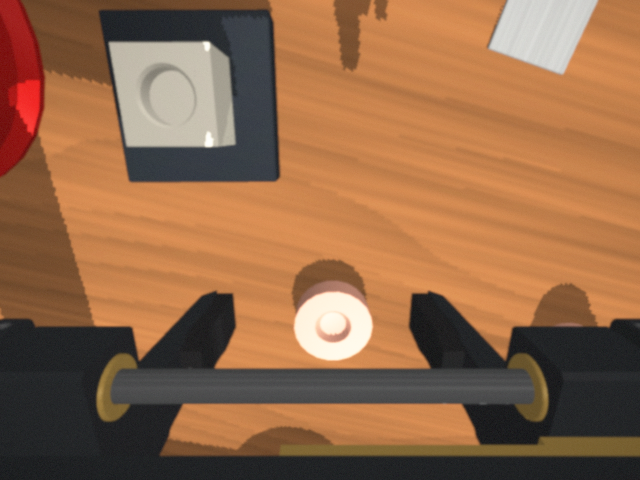

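Request:
{"fn": "apply_moves", "kwargs": {"motion": [[-5,-20,0,0,0,0,84],[-15,-60,0,0,0,0,84],[-26,-105,0,0,0,0,84],[-37,-150,0,0,0,0,84],[-48,-195,0,0,0,0,84],[-58,-235,0,0,0,0,84],[-65,-260,-5,0,0,0,84],[-68,-271,-10,0,0,0,84],[-68,-271,-10,0,0,0,84],[-68,-271,-10,0,0,0,84],[-68,-271,-10,0,0,0,84]]}}

```text
clock: 36.9
position: [0.4583, -0.1271, 0.1702]
eef_rot: [-2.53, 1.571, 0.868]
wrist_force: [0.5, 0.2, 0.4]
gripper_width: 0.0841
```

```bash
python3 - <<'E'
from h import *
sphere('wrist',(.458,-.128),.047)
E
```

```text
wrist sphere [ 455.4 -129.3   47.1] n 4287 res 0.48 tcp [ 458.3 -127.1  170.2] clk 36.9
```

Request:
{"fn": "apply_moves", "kwargs": {"grip_force": 12, "motion": [[-2.8,-1.8,-25,0,0,0,84],[-2.8,-1.8,-55,0,0,0,84],[-2.8,-1.8,-80,0,0,0,84],[-2.8,-1.8,-97,0,0,0,84],[-2.8,-1.8,-107,0,0,0,84],[-2.8,-1.8,-112,0,0,0,84],[-2.8,-1.8,-112,0,0,0,84],[-2.8,-1.8,-112,0,0,0,84],[-2.8,-1.8,-112,0,0,0,84]]}}

```text
clock: 37.85
position: [0.4555, -0.1303, 0.0588]
eef_rot: [2.346, 1.569, -0.541]
wrist_force: [-0.6, -0.4, 0.2]
gripper_width: 0.0838
```

Request:
{"fn": "apply_moves", "kwargs": {"grip_force": 12, "motion": [[0,0.5,0,0,0,0,72],[0,0.5,0,0,0,0,64],[0,0.5,0,0,0,0,60],[0,0.5,0,0,0,0,57],[0,0.5,0,0,0,0,55],[0,0.5,0,0,0,0,53],[0,0.5,0,0,0,0,52],[0,0.5,0,0,0,0,52],[0,0.5,0,0,0,0,52]]}}

```text
clock: 38.75
position: [0.4554, -0.13, 0.0584]
eef_rot: [2.211, 1.57, -0.676]
wrist_force: [1.7, -5.2, 3.5]
gripper_width: 0.0553
```

Request:
{"fn": "apply_moves", "kwargs": {"motion": [[0,0,2,0,0,0,52],[0,0,7,0,0,0,52],[0,0,18,0,0,0,52],[0,0,38,0,0,0,52],[0,0,65,0,0,0,52],[2,15,85,0,0,0,52],[8,40,90,0,0,0,52],[16,75,90,0,0,0,52],[25,110,90,0,0,0,52],[34,145,90,0,0,0,52],[44,180,90,0,0,0,52],[54,215,90,0,0,0,52],[63,250,90,0,0,0,52],[72,285,90,0,0,0,52],[80,310,90,0,0,0,52],[86,325,90,0,0,0,52],[90,330,90,0,0,0,52],[90,330,90,0,0,0,52],[90,330,90,0,0,0,52],[90,330,90,0,0,0,52]]}}

```text
clock: 40.75
position: [0.5449, 0.1996, 0.1483]
eef_rot: [0.026, 1.57, -2.862]
wrist_force: [-0.4, -0.1, -0.3]
gripper_width: 0.0555
```

```bash
python3 - <<'E'
from h import *
p=arm.observe()['position']
sphere('wrist',p[:2],p[2]-.0115,fn='w13.png')
meas('wrist',(.6005,.263),.070,.055,tol=.006)
E
```

```text
wrist sphere [544.7 200.7 137.1] n 13325 res 1.72 tcp [544.9 199.6 148.3] clk 40.75
wrist circle [600.2 263.9] r 34.7 rms 3.69 rect [600.1 263.8] [59.9 61.2] 14.6 z 0.0704 tcp [545.  199.6 148.3] clk 40.8
```

View pics/w13.png

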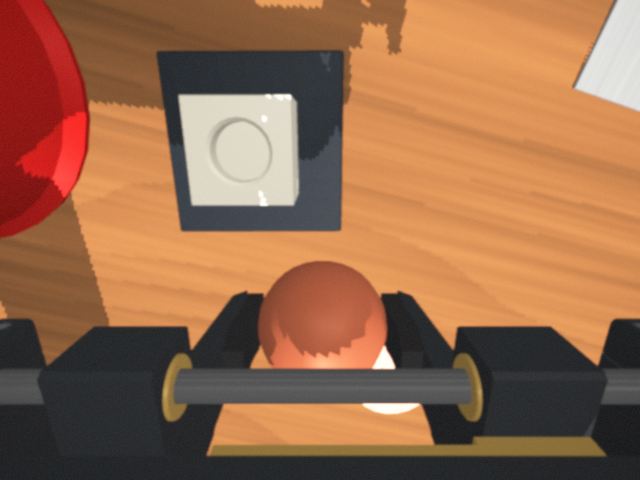

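Request:
{"fn": "apply_moves", "kwargs": {"motion": [[12,13,0,0,0,0,52],[30,34,0,0,0,0,52],[46,52,0,0,0,0,52],[54,61,0,0,0,0,52],[55.7,62.8,-5,0,0,0,52],[55.7,62.8,-14,0,0,0,52],[55.7,62.8,-24,0,0,0,52],[55.7,62.8,-33,0,0,0,52],[55.7,62.8,-39,0,0,0,52],[55.7,62.8,-42,0,0,0,52],[55.7,62.8,-42,0,0,0,52],[55.7,62.8,-42,0,0,0,52]]}}

```text
clock: 42.05
position: [0.6009, 0.2631, 0.1065]
eef_rot: [3.133, 1.57, 0.246]
wrist_force: [0.7, -0.6, -0.6]
gripper_width: 0.0554
```

Request:
{"fn": "apply_moves", "kwargs": {"motion": [[0,0,-0.5,0,0,0,52],[0,0,-1,0,0,0,52],[0,0,-1.4,0,0,0,52],[0,0,-1.8,0,0,0,52],[0,0,-1.8,0,0,0,52],[0,0,-1.8,0,0,0,52]]}}

```text
clock: 42.65
position: [0.6008, 0.2631, 0.1043]
eef_rot: [2.841, 1.571, -0.046]
wrist_force: [0.5, 0.4, -0.8]
gripper_width: 0.0553
```

Request:
{"fn": "apply_moves", "kwargs": {"motion": [[0,0,-0.3,0,0,0,52],[0,0,-0.6,0,0,0,52],[0,0,-0.9,0,0,0,52],[0,0,-0.9,0,0,0,52],[0,0,-0.9,0,0,0,52]]}}

```text
clock: 43.15
position: [0.6009, 0.2632, 0.1038]
eef_rot: [-3.139, 1.57, 0.257]
wrist_force: [-2.5, -0.1, 4.6]
gripper_width: 0.0555
```

Request:
{"fn": "apply_moves", "kwargs": {"motion": [[0,0,0.2,0,0,0,55],[0,0,0.2,0,0,0,56],[0,0,0.2,0,0,0,57],[0,0,0.2,0,0,0,59],[0,0,0.2,0,0,0,62],[0,0,0.2,0,0,0,68],[0,0,0.2,0,0,0,76],[0,0,0.2,0,0,0,84],[0,0,0.2,0,0,0,84],[0,0,10,0,0,0,84],[0,0,35,0,0,0,84],[0,0,70,0,0,0,84],[-20,-20,110,0,0,0,84],[-60,-50,130,0,0,0,84],[-105,-70,140,0,0,0,84],[-150,-90,140,0,0,0,84],[-180,-110,140,0,0,0,84],[-180,-110,140,0,0,0,84],[-180,-110,140,0,0,0,84]]}}

```text
clock: 45.05
position: [0.421, 0.153, 0.2446]
eef_rot: [3.017, 1.568, 0.13]
wrist_force: [-0.7, 0.8, 0.5]
gripper_width: 0.084
```

```bash
python3 - <<'E'
from h import *
sphere('top',(.601,.2625),.092,fn='top14.png')
sphere('top',(.607,-.212),.161)
sphere('side',(.601,.2625),.092,fn='side14.png')
sphere('side',(.607,-.212),.161)
meas('top',(.601,.2625),.025,.09,tol=.005)
meas('top',(.608,-.213),.06,.09,tol=.005)
meas('top',(.601,.2625),.070,.055,tol=.006)
a=np.load('top0.npz')['im'];b=cv2.imread('pics/top14.png')[:,:,::-1]
cv2.imwrite('pics/both14.png',np.vstack([cv2.imread('pics/top14.png')[120:350,:],cv2.imread('pics/side14.png')[120:470,:]]))
E
```

```text
top sphere [601.3 261.9  92.2] n 496 res 1.28 tcp [421.  153.  244.6] clk 45.05
top sphere [ 607.4 -212.6  161.7] n 553 res 1.26 tcp [421.6 153.3 244.3] clk 45.1
side sphere [600.5 262.6  90.8] n 578 res 1.14 tcp [421.7 153.4 243.9] clk 45.15
side sphere [ 606.2 -212.4  160.6] n 272 res 1.92 tcp [421.7 153.4 243.6] clk 45.2
top circle [601.9 261.5] r 68.4 rms 6.91 rect [601.5 261.5] [122.9 121.2] 14.7 z 0.0252 tcp [421.6 153.5 243.4] clk 45.25
top circle [ 608.9 -213.8] r 64.1 rms 0.77 rect [ 609.4 -213.7] [127.2 127.8] 0.1 z 0.0608 tcp [421.4 153.4 243.3] clk 45.3
top circle [604.6 240.9] r 22.1 rms 7.68 rect [605.6 240.7] [61.8 22.7] 11.1 z 0.07 tcp [421.3 153.4 243.2] clk 45.35
```

View pics/both14.png

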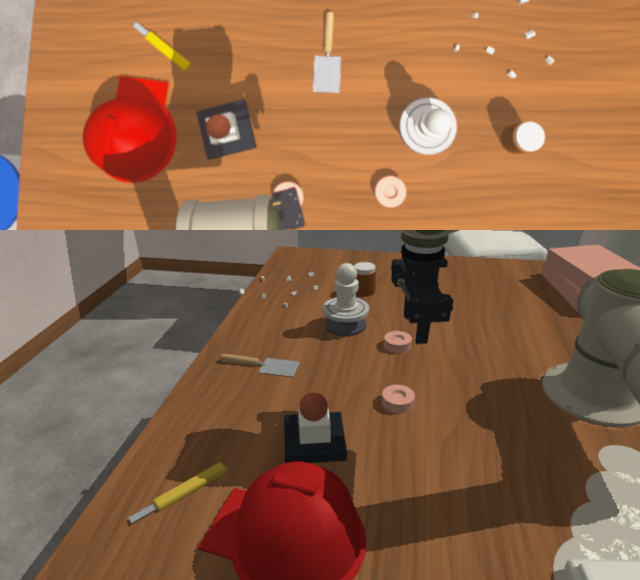

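Both finials stand, and both balls are seated (z ≈ 92 and 161 mm). The helmet, jar and spatula are in the same places as in the first pictures. Handing in.

```bash
python3 -c "
from bench import arm
print(arm.sign_off())"
```

```text
the job is handed in; nothing more can be done
None
```

Both finials are built in the order you asked, each piece lowered until it touched before release. I handed the job in at about 45 s on the robot's clock.

- **Round finial:** the drum, cap and white ball stand on the wheel. From the top camera, the ball is about 1.5–2 mm off the wheel's centre, at z ≈ 161 mm (seated is 161 mm).
- **Square finial:** the block is within about 1 mm of the slate's centre, with sides parallel (14.6° for both). The terracotta ball sits in its dish at z ≈ 91–92 mm (seated is 92 mm).
- **Forces:** I set the balls' grip to 12 N. Readings on placing were about 6 N or less vertically for the balls and at most 10 N for the other pieces. The white ball touched slightly off centre, so I lifted and shifted it by about 1 mm twice before letting go.
- **Bystanders:** the helmet, jar and spatula look unmoved compared with the first pictures. I checked this by eye only.
- **Disagreements:** the cameras differed from each other and from the arm by 1–2 mm, and by up to 4 mm on the cap. I relied mainly on the wrist camera and the arm's own pose. Two outline measurements of the block from the top camera were unusable because the arm or the ball hid part of it. For the block I relied on the wrist camera's measurement after placing.

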